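Fit the round-window mask on the light box

ROBOT

A 6-joint arm with a two-finger parallel gripper is mounted at the origin on the work surface. World frame = base frame: x ahead of the robot, y to its left, z up, the work surface at z = 0. Lengths are in mm, angles in rad, forces in N, time in s.
With the tool pointing down it reaches from about 350 to 975 mm from the base axis. Payload 7.1 kg.
Tool frame: the origin (TCP) lies on the front face of the gripper's body, between the roots of the fingers; the fingertips stand 80 mm ahead of it and the grasp point (between the pads) lies 61 mm ahead of it (manip.grip_point_offset is the distance from the TCP to the grasp point, in mm); z points along the fingers, y is the line along which they close (so a half turn about z gives the same grasp; the last joint's range is limited). The gripper opens to 88 mm and grips with 3 to 60 N. Pads are 20 mm wide; open, the fingers measure 115 mm over their backs; the gripper's body (75 mm by 178 mm) begins 61 mm behind the grasp point.
Start: joints at [-1.357, 0.423, 1.63, -0, 1.089, -0.019], TCP at [144.209, -608.119, 302.675] pointing down, gripper open.
Joint ranges: [-3, 3], [-0.9, 2.11], [0.09, 2.58], [-1.31, 4.45], [0.11, 2.69], [-2.54, 2.54]. Speed limits (rad/s): [2.39, 2.39, 3.01, 3.14, 3.14, 3.14].

INTERFACE

Orientations are given as a 3x3 rotation matrix whose columns are the frame's x, y, z axes.
In Python, from workcell import readout, optics, workorder, manip gives the robot as it stands.
- The arm moves only by the tool play_rows, never from a script. Its arguments are lists of equal length, an entry for each row: "travel": the shift along the tool's x, y, z in m, a list of three; "twist": the turn, a rotation vector about the tool's x, y, z in degrees, a list of three; "grip": the finger opening in m, from 0 to 0.0878. A call has 1 to 10 rows; each row shifts and turns the commanded pose from where the row before left it, along the tool's axes as they then stand; what a row does not reach is not made up. A row lasts 1/10 s, in which the tool goes at most 50 mm and 8.59 degrees, less where a joint would pass 70% of its speed; a pose out of reach is approached as far as the arm can. A call with a gripper value outside its range is refused whole. The fingers move at their own pace and stop on an object; "force" is the grip in N (left out, the last holds). Time passes only in rows, so rows that do not move let the fingers close. It gives the time, the measured TCP pose, the force, the opening and the grip force at its end, in the units of the state.
- readout.sense(): the state, without advancing time (a new reading comes with each control period).
- optics.grab_frame(name): name is "scene" or "top"; returns the picture (420x560x3 uint8, red, green, blue); there is no depth.
- optics.camera_model(name): a dict with "fx", "fy", "cx", "cy" (pixels), "dist_coeffs" ([k1, k2, p1, p2, k3] as OpenCV has them; the pictures are not rectified), "position" and "orientation" of the camera in the world. Camera axes: x right, y up, looking along -z (the intrinsics and any distortion apply to the point x, -y, -z); pixel columns grow to the right and rows downward; lengths in mm; the calibration is good to about 2 mm. A picture is of the moment at which its call begins. camera_model takes no time and is no camera call.
- workorder.sign_off(): hands the job in; it is judged then, once.
The state is a dict: "clock": time; "joint_positions": joint angles; "dq": joint speeds; "tau": joint torques, N m; "position": TCP position; "tcp_rot": TCP orientation; "ft_force": force on the tool from outside, world axes, zero at the start; "ft_torque": the same for the moment, N m; "grip_width": finger opening in mm; "gripper_force": force on a finger pad.
Only numpy, scipy, OpenCV 4.12 (cv2) and the standard library are available. Lean on these libraries where they do the work, as an engineer would, in place of code of your own. Each camera call takes 0.05 s, during which the arm holds its last target. There are 200 camera calls.

TASK

Fit the orange mask with the round window on the light box: take it by its black handle and slide it off its ledge across to the lit panel in the middle, keeping it low (do not lift it high above the box), until its two holes drop over the two steel pins and it lies flat on the panel, then let go. Leave the blue slotted mask where it lies on its own ledge.

Things in the scene. Friction and masses are not known exactly. Their poses are not given: they have to be found in the camera images.
- round_mask_grip (a point): Middle of the orange mask's black handle, 30 mm above the mask's underside. Loose plate, 140 (x) by 80 (y) by 5 mm, about 0.13 kg, round window 44 mm in its middle, two holes 24 mm wide at x = +52 and -52 mm; either way round fits. Handle over the middle: a bar 62 mm long (x), 12 mm thick (y), from 15 to 45 mm above the underside. z up. Starts flat on one ledge of the light box, at a small angle
- slot_mask_grip (a point): The same point of the blue mask, to be left alone: same plate, holes and handle, but three narrow slots in place of the round window. It lies on the other ledge; which mask is left and which right varies
- seat (a point): Centre of the lit panel, on its surface (38 mm above the table), midway between two upright steel pins at x = +52 and -52 mm, 8 mm thick, 11 mm tall, round-topped. z up, y across to the ledges. A fitted mask's underside lies on the panel, so its handle's middle is 30 mm above this point
- lightbox: White case 239 (x) by 304 mm (y), fixed; origin at table level under the seat centre, axes as the seat's. Cream panel 106 mm wide (y), sunk between two grey ledges (y 53 to 150 mm each side), 12 mm above the panel, 50 above the table; each holds a mask, about 100 mm from the seat. White strip at the back (x 85 to 145 mm), level with the ledges, holds a glass dish and a 50 mm bottle

How it is judged:
By the outcome, as a careful person would: the job done as asked, in the order asked, and still so for the second after the job is handed in, with the robot touching nothing.
It also fails if it takes over 35 s, if anything falls off the work surface, if the arm or the gripper's body presses on something with over 40 N, if the wrist force passes 120 N, or if a joint passes its speed limit or range.

## Working session

There is one attempt and no reset: what is moved stays moved. The work goes in short steps, Python scripts to look and compute and a tool call to move; the robot and the scene stay as the last step left them, time stands still between calls to the robot, and variables do not carry over. Pictures are saved under pics/ and viewed, at most 10 in all, crops included, and the job is handed in when it is done.

Besides the shell and the picture viewer there is one more tool, called after "Call:" by a JSON object that holds its "op" and its "data". play_rows: Moves the arm, as the interface text tells. Its arguments: {"type":"object","properties":{"travel":{"type":"array"},"twist":{"type":"array"},"grip":{"type":"array"},"force":{"type":"number"}},"required":["travel","twist","grip"]}

```bash
mkdir -p pics; python3 - <<'E'
from workcell import readout, optics
import cv2
for n in("scene","top"):
    cv2.imwrite(f"pics/{n}0.png",optics.grab_frame(n)[:,:,::-1]); print(n,optics.camera_model(n))
s=readout.sense();print(s)
E
```

```text
scene {'fx': 418.4675063985095, 'fy': 418.4675063985095, 'cx': 280.26511212831764, 'cy': 210.7902330191856, 'dist_coeffs': array([-0.12208767,  0.        ,  0.        ,  0.        ,  0.        ]), 'position': array([1012.64365869,  253.3770382 ,  530.2639127 ]), 'orientation': array([[-4.49234632e-01, -5.95891825e-01,  6.65658455e-01],
       [ 8.93413813e-01, -2.99572577e-01,  3.34765635e-01],
       [-7.10865857e-05,  7.45096775e-01,  6.66956363e-01]])}
top {'fx': 379.7857551357692, 'fy': 379.7857551357692, 'cx': 279.8933781830628, 'cy': 212.35761718412593, 'dist_coeffs': array([-0.02198007,  0.        ,  0.        ,  0.        ,  0.        ]), 'position': array([438.30883505,  34.10509809, 737.10242396]), 'orientation': array([[-9.01164702e-04,  9.92908418e-01, -1.18878351e-01],
       [-9.99726094e-01, -3.67466980e-03, -2.31134828e-02],
       [-2.33864103e-02,  1.18824960e-01,  9.92639766e-01]])}
{'clock': 0.1, 'joint_positions': array([-1.35698431e+00,  4.23794028e-01,  1.63060522e+00, -1.98717682e-05,
        1.08860358e+00, -1.89981411e-02]), 'dq': array([ 0.00083067, -0.00282844, -0.00183979,  0.00050466,  0.00016603,
       -0.0010595 ]), 'tau': array([ 5.43170027e-04, -5.45608842e+01, -2.74324751e+01,  6.46313536e-02,
        1.87857659e-02, -2.72817391e-05]), 'position': array([ 144.13438949, -607.74970331,  301.96415085]), 'tcp_rot': array([[ 9.73019771e-01,  2.30721531e-01, -3.16424872e-04],
       [ 2.30721748e-01, -9.73018801e-01,  1.37432597e-03],
       [ 9.19924171e-06, -1.41025244e-03, -9.99999006e-01]]), 'ft_force': array([ 0.04624935, -0.40542949, -0.20768336]), 'ft_torque': array([-0.00944912,  0.02257852, -0.02425268]), 'gripper_force': 0.0, 'grip_width': 87.9100420807131}
```

View pics/top0.png

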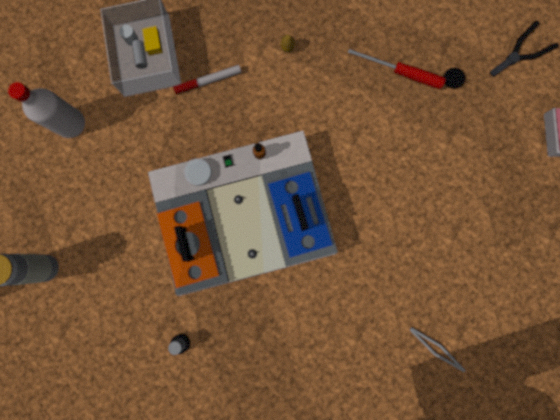

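View pics/scene0.png

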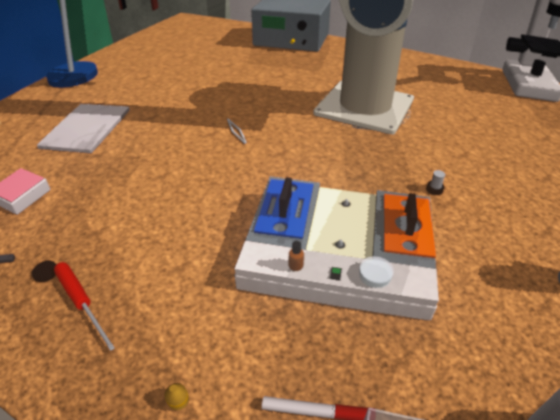

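The top view shows the orange mask at about (189,246), the panel pins near (238,199) and (252,254), and the blue mask at (301,214). The scene view agrees. I'll enlarge crops of both.

```bash
python3 - <<'E'
import cv2
t=cv2.imread("pics/top0.png")[150:300,140:340]; cv2.imwrite("pics/tc.png",cv2.resize(t,None,fx=4,fy=4,interpolation=cv2.INTER_CUBIC))
t=cv2.imread("pics/scene0.png")[170:320,230:430+20][:, :200+20]; t=cv2.imread("pics/scene0.png")[170:320,240:440];cv2.imwrite("pics/sc.png",cv2.resize(t,None,fx=4,fy=4,interpolation=cv2.INTER_CUBIC))
E
```

```text
(no output)
```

View pics/tc.png

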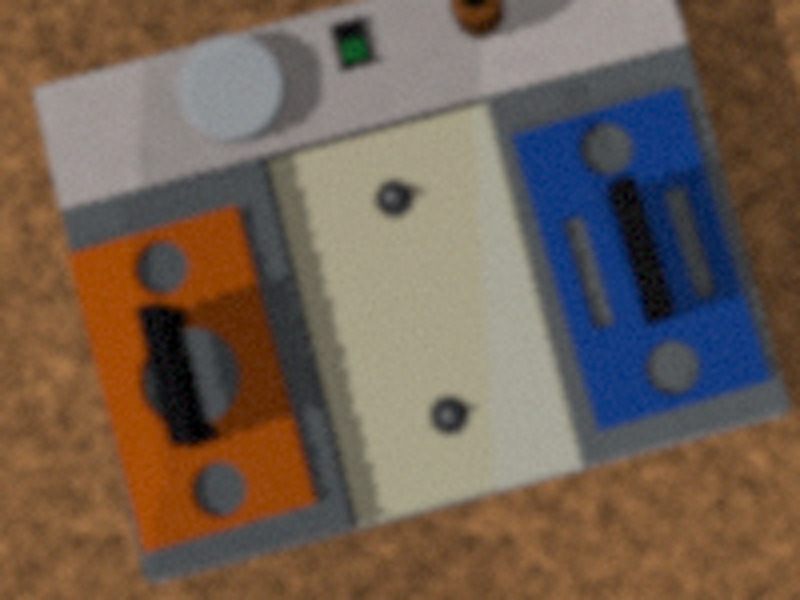

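View pics/sc.png

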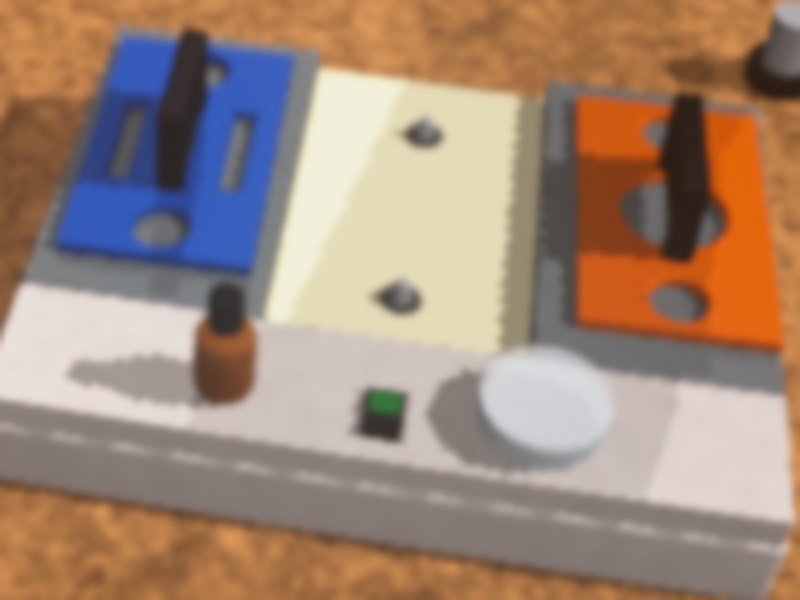

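The top crop shows the orange holes at (162,266) and (219,488), the plate corners at (70,252), (240,207), (317,500) and (142,552), and the pins at (394,197) and (450,414). The scene crop has pins at (424,128) and (402,292), and orange corners at (577,97), (760,110), (783,347) and (577,323).

```bash
cat > h.py <<'E'
import numpy as np, cv2
from workcell import optics
def ray(n,px,z):
    m=optics.camera_model(n);K=np.array([[m['fx'],0,m['cx']],[0,m['fy'],m['cy']],[0,0,1]])
    u=cv2.undistortPoints(np.array([px],float).reshape(-1,1,2),K,m['dist_coeffs']).reshape(-1,2)
    d=np.c_[u[:,0],-u[:,1],-np.ones(len(u))]@m['orientation'].T
    return m['position']+d*((z-m['position'][2])/d[:,2])[:,None]
def crop(n,p,z,off,f=4): return ray(n,(np.array(p,float)+.5)/f-.5+off,z)
E
python3 - <<'E'
from h import *
T=[140,150];S=[240,170]
def rep(l,a,b):
    c=(a+b)/2;d=a-b; print(l,c.round(1),np.hypot(*d[:2]).round(1),np.degrees(np.arctan2(d[1],d[0])).round(2))
rep('holesT',*crop('top',[(162,266),(219,488)],54,T))
rep('pinsT',*crop('top',[(394,197),(450,414)],46,T))
rep('pinsS',*crop('scene',[(402,292),(424,128)],45,S))
for n,p,o in(('top',[(70,252),(240,207),(317,500),(142,552)],T),('scene',[(783,347),(577,323),(577,97),(760,110)],S)):
    q=crop(n,p,55,o);rep(n+'L',q[0],q[3]);rep(n+'R',q[1],q[2]);print(q.mean(0))
rep('handle top T',*crop('top',[(163,310),(192,441)],95,T))
rep('case front/back edge T',*crop('top',[(35,90),(148,580)],50,T))
rep('case R',*crop('top',[(672,-10),(788,408)],50,T))
rep('blue holes',*crop('top',[(607,147),(673,366)],54,T))
rep('panel L',*crop('top',[(268,160),(355,526)],50,T))
rep('panel R',*crop('top',[(491,103),(584,467)],50,T))
E
```

```text
holesT [463.8 217.7  54. ] 104.1 16.01
pinsT [496.6 114.   46. ] 103.1 14.99
pinsS [503.8 116.7  45. ] 103.4 15.17
topL [452.9 255.7  55. ] 139.9 15.51
topR [474.7 177.8  55. ] 137.4 15.92
[463.79271052 216.72871806  55.        ]
sceneL [454.9 257.2  55. ] 145.3 15.19
sceneR [481.1 180.4  55. ] 140.1 16.22
[468.02273676 218.76846923  55.        ]
handle top T [462.7 212.1  95. ] 57.3 14.16
case front/back edge T [485.  265.5  50. ] 232.3 15.03
case R [545.9 -26.6  50. ] 199.7 14.54
blue holes [517.9  14.4  54. ] 104.0 16.26
panel L [480.1 163.9  50. ] 171.9 14.42
panel R [506.3  61.2  50. ] 171.8 14.32
```

Call:
{"op": "play_rows", "data": {"travel": [[0.036,-0.024,0],[0.036,-0.024,0],[0.036,-0.024,0],[0.036,-0.024,0],[0.036,-0.024,0],[0.036,-0.024,0],[0.036,-0.024,0],[0.036,-0.024,0],[0.036,-0.024,0],[0.036,-0.024,0]], "twist": [[0,0,0],[0,0,0],[0,0,0],[0,0,0],[0,0,0],[0,0,0],[0,0,0],[0,0,0],[0,0,0],[0,0,0]], "grip": [0.06,0.06,0.06,0.06,0.06,0.06,0.06,0.06,0.06,0.06]}}

```text
clock: 1.1
position: [440.0, -290.0, 302.5]
tcp_rot: [[0.973, 0.231, -0.0], [0.231, -0.973, 0.0], [-0.0, -0.0, -1.0]]
ft_force: [1.9, -0.1, 0.8]
grip_width: 60.1
gripper_force: 0.0
```

Call:
{"op": "play_rows", "data": {"travel": [[0.012,-0.041,0.005],[0.012,-0.041,0.005],[0.012,-0.041,0.005],[0.012,-0.041,0.005],[0.012,-0.041,0.005],[0.012,-0.041,0.005],[0.012,-0.041,0.005],[0.012,-0.041,0.005],[0.012,-0.041,0.005],[0.012,-0.041,0.005]], "twist": [[0,0,0],[0,0,0],[0,0,0],[0,0,0],[0,0,0],[0,0,0],[0,0,0],[0,0,0],[0,0,0],[0,0,0]], "grip": [0.06,0.06,0.06,0.06,0.06,0.06,0.06,0.06,0.06,0.06]}}

```text
clock: 2.1
position: [460.9, 136.9, 252.4]
tcp_rot: [[0.973, 0.231, -0.0], [0.231, -0.973, -0.0], [-0.0, 0.0, -1.0]]
ft_force: [0.4, -0.3, 0.6]
grip_width: 59.9
gripper_force: 0.0
```

Call:
{"op": "play_rows", "data": {"travel": [[0.008,-0.026,0.01],[0.008,-0.026,0.01],[0.007,-0.026,0.01],[0,0,0.02],[0,0,0.01],[0,0,0]], "twist": [[0,0,-1],[0,0,-1],[0,0,-0.5],[0,0,0],[0,0,0],[0,0,0]], "grip": [0.06,0.06,0.06,0.06,0.06,0.06]}}

```text
clock: 2.7
position: [463.2, 215.8, 191.2]
tcp_rot: [[0.962, 0.273, -0.003], [0.273, -0.962, -0.001], [-0.004, 0.001, -1.0]]
ft_force: [-1.6, 0.6, 0.9]
grip_width: 59.9
gripper_force: 0.0
```

```bash
python3 - <<'E'
from workcell import readout, optics
import cv2
t=optics.grab_frame("scene")[130:320,220:460,::-1]
cv2.imwrite("pics/s1.png",cv2.resize(t,None,fx=3,fy=3,interpolation=cv2.INTER_CUBIC))
s=readout.sense();print(s['position'],s['tcp_rot'],s['joint_positions'])
E
```

```text
[463.80982331 215.77414589 192.11427781] [[ 9.62159198e-01  2.72481434e-01 -1.88277628e-03]
 [ 2.72480260e-01 -9.62160989e-01 -8.59558452e-04]
 [-2.04574761e-03  3.14012702e-04 -9.99997858e-01]] [ 4.12189483e-01  4.25067074e-01  1.95210684e+00 -4.80037184e-05
  7.66488185e-01  1.70704962e+00]
```

View pics/s1.png

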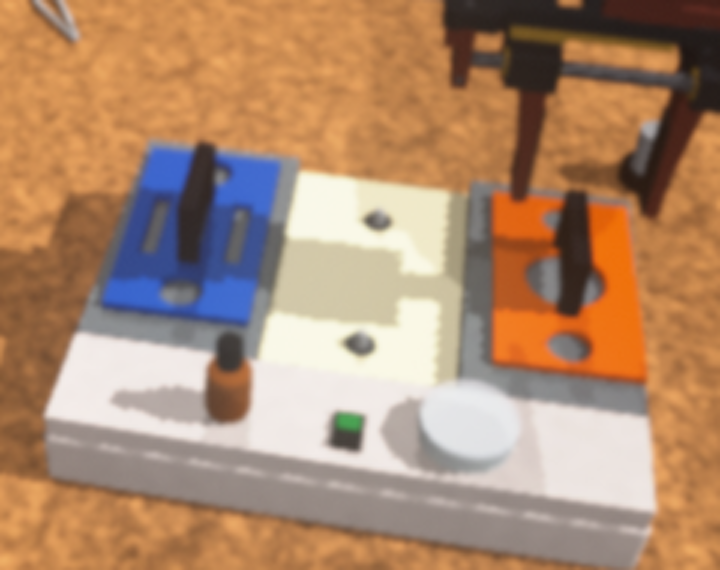

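The open fingers (tips at about (522,197) and (652,213)) straddle the handle at (575,250). I'll descend and grip.

Call:
{"op": "play_rows", "data": {"travel": [[0.001,-0.001,0.015],[0.001,-0.001,0.015],[0,0,0.012],[0,0,0.007],[0,0,0],[0,0,0],[0,0,0],[0,0,0],[0,0,0],[0,0,0]], "twist": [[0,0,0],[0,0,0],[0,0,0],[0,0,0],[0,0,0],[0,0,0],[0,0,0],[0,0,0],[0,0,0],[0,0,0]], "grip": [0.06,0.06,0.06,0.06,0.06,0.03,0.02,0.015,0.008,0.005], "force": 25}}

```text
clock: 3.75
position: [465.7, 218.9, 143.9]
tcp_rot: [[0.962, 0.273, 0.0], [0.273, -0.962, 0.0], [0.0, -0.0, -1.0]]
ft_force: [-0.6, 0.7, -0.1]
grip_width: 23.3
gripper_force: 0.0
```

Call:
{"op": "play_rows", "data": {"travel": [[0,0,0],[0,0,0],[0,0,0],[0,0,0]], "twist": [[0,0,0],[0,0,0],[0,0,0],[0,0,0]], "grip": [0.005,0.005,0.005,0.005], "force": 25}}

```text
clock: 4.15
position: [465.7, 218.8, 143.8]
tcp_rot: [[0.962, 0.273, 0.0], [0.273, -0.962, 0.0], [0.0, -0.0, -1.0]]
ft_force: [-0.9, -0.0, 2.4]
grip_width: 11.8
gripper_force: 25.0
```

Call:
{"op": "play_rows", "data": {"travel": [[0,0,-0.003],[0,0.01,0],[0.001,0.016,0],[0.001,0.018,0],[0.001,0.018,0],[0.001,0.018,0],[0,0.016,0],[0,0.012,0],[0,0,0],[0,0,0]], "twist": [[0,0,0],[0,0,0],[0,0,0],[0,0,0.4],[0,0,0.4],[0,0,0],[0,0,0],[0,0,0],[0,0,0],[0,0,0]], "grip": [0.005,0.005,0.005,0.005,0.005,0.005,0.005,0.005,0.005,0.005]}}

```text
clock: 5.15
position: [498.2, 115.6, 146.6]
tcp_rot: [[0.966, 0.259, -0.0], [0.259, -0.966, 0.0], [-0.0, -0.0, -1.0]]
ft_force: [-0.1, -0.7, -1.4]
grip_width: 11.8
gripper_force: 25.0
```

```bash
python3 - <<'E'
from workcell import readout, optics
import cv2
t=optics.grab_frame("scene")[170:320,240:440,::-1]
cv2.imwrite("pics/s2.png",cv2.resize(t,None,fx=4,fy=4,interpolation=cv2.INTER_CUBIC))
t=optics.grab_frame("top")[150:300,140:340,::-1]
cv2.imwrite("pics/t2.png",cv2.resize(t,None,fx=4,fy=4,interpolation=cv2.INTER_CUBIC))
s=readout.sense();print(s['position'],s['ft_force'],s['grip_width'])
E
```

```text
[498.08201211 116.14957977 146.64089834] [ 0.8112877   0.02944596 -0.67273898] 11.918436189408638
```

View pics/s2.png

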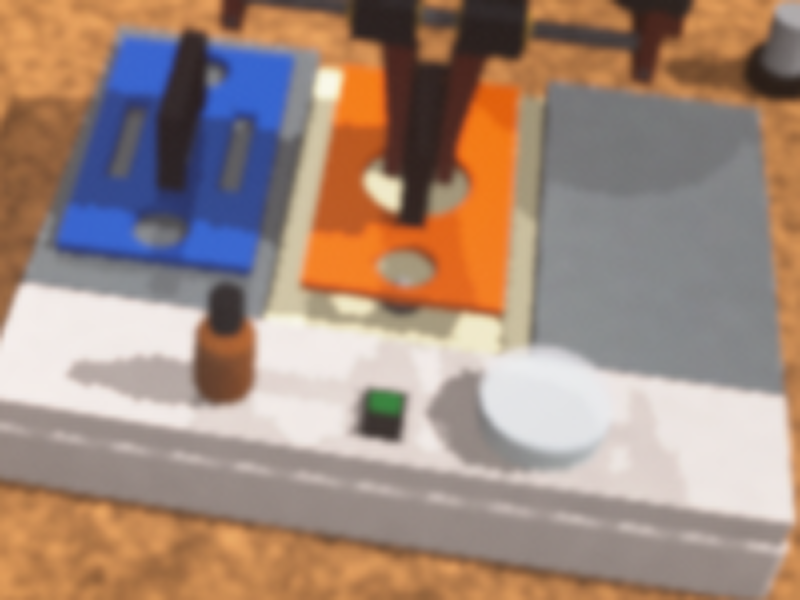

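The mask is over the panel. Its near hole is centred at about (407,268), and the near pin's base shows below the plate edge at (403,305). Next I compare hole and pin positions.

```bash
python3 - <<'E'
from h import *
S=[240,170]
h=crop('scene',[(407,267)],57.5,S)[0]
pt=crop('scene',[(402,284),(424,120)],48,S); pb=crop('scene',[(402,303),(423,140)],38,S)
print('hole',h,'pins top',pt,'base',pb)
q=crop('scene',[(303,286),(503,310)],58,S);print(q,q.mean(0),np.degrees(np.arctan2(*(q[1]-q[0])[:2])))
R=np.array([.966,.259]);Y=np.array([.259,-.966])
p=(pt[0]+pb[0])/2; d=(p-h)[:2];print('tool dx,dy',d@R,d@Y)
c=q.mean(0)[:2]-70*R; m=(pt.mean(0)+pb.mean(0))[:2]/2; d=m-c; print('by edge',d@R,d@Y)
E
```

```text
hole [551.65004849 130.30528238  57.5       ] pins top [[552.30960214 129.41284858  48.        ]
 [452.14481489 102.21123984  48.        ]] base [[552.82445539 130.64443172  38.        ]
 [453.87894796 103.4617321   38.        ]]
[[580.27396682  97.53194831  58.        ]
 [557.49663167 172.23127269  58.        ]] [568.88529925 134.8816105   58.        ] -16.95752428004216
tool dx,dy 0.8141526081729435 0.5047342824864501
by edge 1.3897012635815256 0.7029561956798909
```

View pics/t2.png

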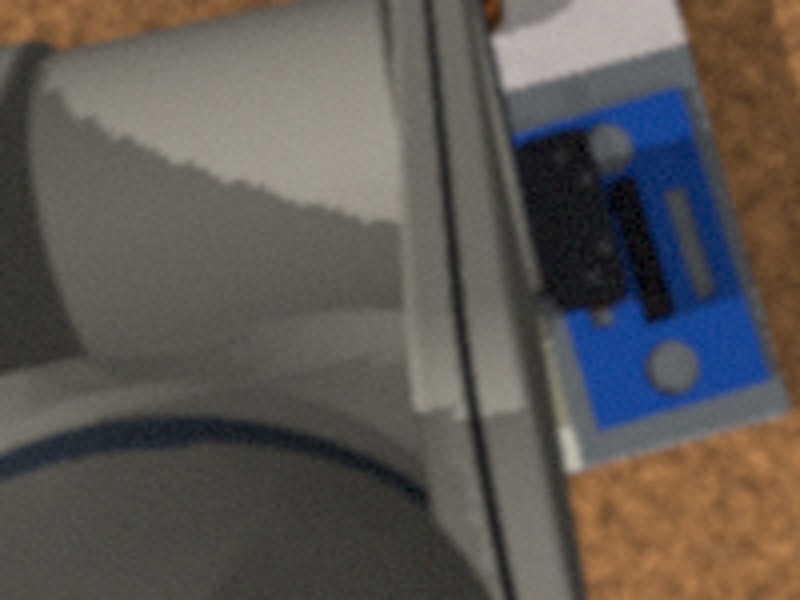

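The top view is blocked by the arm, but the scene view puts the mask within 1.5 mm of the pins. I'll lower it.

Call:
{"op": "play_rows", "data": {"travel": [[0.001,0.0005,0.003],[0,0,0.003],[0,0,0.003],[0,0,0.003],[0,0,0.0025],[0,0,0],[0,0,0]], "twist": [[0,0,0],[0,0,0],[0,0,0],[0,0,0],[0,0,0],[0,0,0],[0,0,0]], "grip": [0.005,0.005,0.005,0.005,0.005,0.005,0.005]}}

```text
clock: 5.95
position: [499.3, 115.5, 132.1]
tcp_rot: [[0.966, 0.259, -0.0], [0.259, -0.966, -0.0], [-0.0, -0.0, -1.0]]
ft_force: [-0.5, -0.5, -1.6]
grip_width: 12.3
gripper_force: 25.0
```

Call:
{"op": "play_rows", "data": {"travel": [[0,0,0],[0,0,0],[0,0,0],[0,0,0],[0,0,-0.01],[0,0,-0.02],[0,0,-0.03],[0,0,-0.03],[0,0,-0.03],[0,0,0]], "twist": [[0,0,0],[0,0,0],[0,0,0],[0,0,0],[0,0,0],[0,0,0],[0,0,0],[0,0,0],[0,0,0],[0,0,0]], "grip": [0.02,0.034,0.034,0.034,0.034,0.034,0.034,0.034,0.034,0.034]}}

```text
clock: 6.95
position: [501.3, 116.0, 256.7]
tcp_rot: [[0.966, 0.259, 0.008], [0.259, -0.966, 0.002], [0.008, 0.0, -1.0]]
ft_force: [1.1, -0.0, -0.3]
grip_width: 34.1
gripper_force: 0.0
```

```bash
python3 - <<'E'
from workcell import readout, optics
import cv2
t=optics.grab_frame("scene")[170:320,240:440,::-1]
cv2.imwrite("pics/s3.png",cv2.resize(t,None,fx=4,fy=4,interpolation=cv2.INTER_CUBIC))
E
```

```text
(no output)
```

View pics/s3.png

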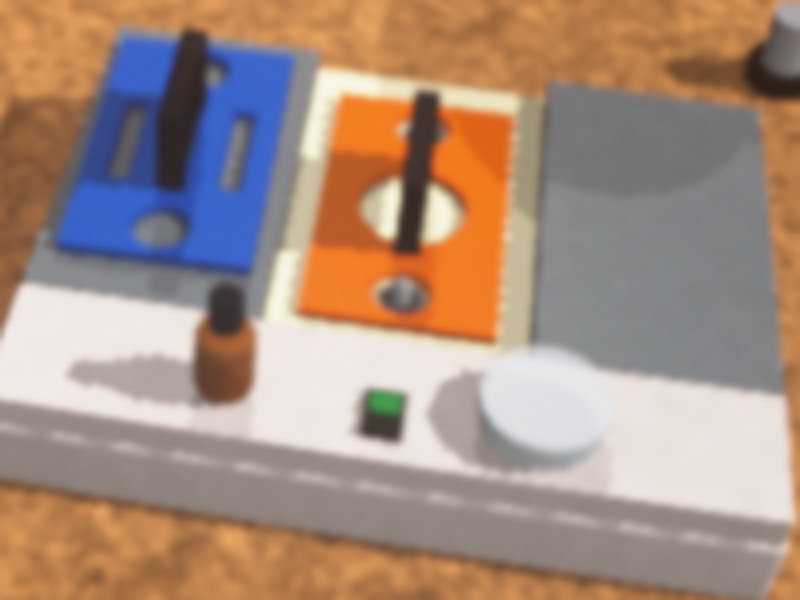

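The mask lies flat on the panel. The near pin is centred in its hole at (403,292), the far hole sits at (425,130) over its pin, and the blue mask hasn't moved. The gripper is well clear.

```bash
python3 -c "
from workcell import workorder
print(workorder.sign_off())"
```

```text
the job is handed in; nothing more can be done
None
```

The orange round-window mask is seated flat on the panel over both pins and released, the blue mask was left where it was, and the job is handed in at about 7 s on the robot's clock.

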